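# Turn the block heater down and hold up the tube carrier

### The arm

A 7-joint arm with a two-finger parallel gripper is mounted at the origin on the work surface. World frame = base frame: x ahead of the robot, y to its left, z up, the work surface at z = 0. Lengths are in m, angles in rad, forces in N, time in s.
With the tool pointing down it reaches from about 0.425 to 0.925 m from the base axis. Payload 6.8 kg.
Tool frame: the origin (TCP) lies at the very end of the fingers, on their centre line; the grasp point (between the pads) lies 19 mm behind it; z points along the fingers, y is the line along which they close (so a half turn about z gives the same grasp; the last joint's range is limited). The gripper opens to 85 mm and grips with 20 to 120 N. Pads are 22 mm wide; open, the fingers measure 114 mm over their backs; the gripper's body (76 mm by 85 mm) begins 54 mm behind the grasp point. The pads swing forward as they close: fully open they stand 13 mm farther back than shut.
Start: joints at [1.161, 0.477, 0.022, 1.555, -0.011, 1.109, -0.083], TCP at [0.201, -0.645, 0.231] pointing down, gripper open.
Joint ranges: [-2.96, 2.96], [-0.34, 2.1], [-1.41, 1.46], [0.24, 2.44], [-1.37, 4.51], [0.17, 1.92], [-2.96, 2.96]. Speed limits (rad/s): [2.39, 2.39, 3.14, 3.14, 3.14, 3.14, 3.14].

### API

Orientations are given as a unit quaternion [w, x, y, z].
In Python, from station import bot gives the robot as it stands. The module is installed in compiled form; this text tells all that it offers.
- The arm moves only by the shell command python3 -m jog 'ROWS' [OPENING] [FORCE]. ROWS is JSON, a list of rows, each a list of 4 numbers: the shift along the tool's x, y, z in cm, then the turn about the tool's z in rad. In form: [[x, y, z, spin], ...]. A call has 1 to 20 rows; each row is the pose to reach, as a shift and turn from the pose commanded when the call began, along the tool's axes at that moment; what a row does not reach only later rows make up. A row lasts 1/12 s, in which the tool goes at most 41.7 mm and 7.16 degrees, less where a joint would pass 70% of its speed; a pose out of reach is approached as far as the arm can. A call with a gripper value outside its range is refused whole. OPENING is the closure, from -1 (fully open) to 1 (shut), set as the call begins (- or left out, the last holds). The fingers move at their own pace and stop on an object; FORCE is the grip in N (left out, the last holds). Time passes only in rows, so rows that repeat a pose let the fingers close. It gives the time, the measured TCP pose, the force, the opening and the grip force at its end, in the units of the state.
- bot.get_obs(): the state, without advancing time (a new reading comes with each control period).
- bot.read_camera(name): name is "scene" or "side" or "wrist"; returns a dict with "pixels" (420x560x3 uint8, red, green, blue), "depth" (420x560 float32, m along the optical axis (not along the pixel's ray), 0 where there is no reading), "fovy" (degrees; the focal length in pixels is half the picture's height over the tangent of half this angle, whatever the lens; pixels are square), "cx", "cy" (the principal point, pixels), "pose" (4x4, takes a point from camera to world coordinates). Camera axes: x right, y down, z forward; pixel columns grow to the right and rows downward; lengths in m; the calibration is good to about 2 mm. A picture is of the moment at which its call begins.
- bot.hand_in(): hands the job in; it is judged then, once.
The state is a dict: "t": time; "q": joint angles; "joint_vel": joint speeds; "joint_torque": joint torques, N m; "eef_pos": TCP position; "tool_rot": TCP orientation; "contact_force": force on the tool from outside, world axes, zero at the start; "torque": the same for the moment, N m; "gripper_width": opening from 0.0 (shut) to 1.0 (fully open); "grasp_force": force on a finger pad.
Only numpy, scipy, OpenCV 4.12 (cv2) and the standard library are available. Lean on these libraries where they do the work, as an engineer would, in place of code of your own. Each camera call takes 0.05 s, during which the arm holds its last target. There are 200 camera calls.

### The job

The warming of the samples is over: turn the heater's dial down until its white pointer line stands at the long thick standby mark, and only then grasp the carrier with the six tall tubes by its handle and lift it up out of its well, leaving the carrier with the short vials seated. Hold it level and still above the heater, its underside about 8 cm above the heater's top, for at least two seconds, and finish the program while still holding it there: do not put it down or let go.

Things in the scene. Friction and masses are not known exactly. Their poses are not given: they have to be found in the camera images.
- heater: White block heater fixed to the bench, 280 (x) x 250 (y) x 85 mm high; origin at the centre of its underside, z up, -x side (dial) towards the robot; place and yaw vary. In its top at x = +55, y = +58 and -58 mm: two wells 86 x 76 mm, floor 40 mm above the bench. Dial axis at x = -75, y = 0. A loose timer (18 mm high) and pot (30 mm) lie about 100 mm to the dial's -y and +y sides.
- wells (a point): Point on the heater's top face (85 mm above the bench), midway between the two wells (heater x = +55 mm, y = 0).
- dial (a joint): Angle of the black dial, rad, 0 to 2.8, growing clockwise seen from above. Its white pointer line points to the heater's -x at 0, to its +y at 1.57. The long thick standby mark is at 0.80; thin marks every 0.40 from 0 to 2.80. Starts between 1.5 and 2.25: turning it down is anticlockwise. Light friction (0.04 N m); it stays where it is left.
- dial_grip (a point): Point on the dial's axis inside its upright grip bar, at the height to grip (114 mm above the bench); turns with the dial: its own -x is the pointer direction. The bar is 50 mm long (own x), 14 mm thick (own y), from 95 to 125 mm above the bench; below it is a disc 54 mm across. Grip the bar across its thickness and turn about the vertical.
- dial_mark (a point): Middle of the long thick standby mark (23 x 4.5 mm, black) on the grey scale plate around the dial, 45.5 mm from the dial's axis.
- tall_carrier: The carrier to lift: loose aluminium block 80 (x) x 70 (y) x 50 mm with six tall capped tubes fixed in it (two rows of three at x = +24 and -24 mm, tops 90 mm above its underside) and a steel bail handle over its middle. Origin at the centre of its underside, z up, axes as the heater's. It sits in either well with 3 mm play on every side. 0.3 to 0.55 kg, centre of mass under the handle's middle.
- tall_handle (a point): Middle of the tall carrier's handle bar, 130 mm above its underside. The bar runs along the carrier's y, 68 mm long, 10 mm thick (x), 14 mm high, on two posts at its ends (y = +30 and -30 mm), with free space 33 mm high between the tube caps and the bar.
- short_carrier: The other carrier, to be left alone in the other well: the same block and handle, but with sixteen short vials (caps 10 mm across that stand only 10 mm above the block). Origin at the centre of its underside.
Mind the look-alikes: they are no part of the job. Leave any pink look-alike of the tall_carrier alone.

How it is judged:
On the way, in this order (a step that is already met when the one before it is completed fails the run):
1. the dial's pointer stands at the standby mark while the tall carrier is still seated (value of joint dial between 0.66 and 0.94 rad and height (world z) of tall_carrier below 0.05 m), for 0.3 s.
2. the tall carrier hangs level and still in the fingers above the heater for two seconds (height (world z) of tall_carrier between 0.125 and 0.235 m and angle between tall_carrier's own z axis and vertical below 0.12 rad and linear speed of tall_carrier below 0.03 m/s and angular speed of tall_carrier below 0.2 rad/s and horizontal distance between tall_carrier and wells below 0.13 m and contact force between tall_carrier and the fingers above 1 N and distance between the grasp point and tall_handle below 0.06 m and contact force between tall_carrier and heater below 0.1 N and contact force between tall_carrier and short_carrier below 0.1 N), for 2 s.
At the end, for the whole second after the job is handed in: Dial within 0.14 rad of the mark; fingers alone hold the tall carrier at its handle, underside 40 to 150 mm above the heater's top, within 130 mm horizontally of the wells' midpoint, tilt under 0.12 rad, slower than 0.03 m/s and 0.2 rad/s; short carrier still seated (all of step 2 and value of joint dial between 0.66 and 0.94 rad and height (world z) of short_carrier below 0.05 m and angle between short_carrier's own z axis and vertical below 0.12 rad); the arm keeps its last pose, push and grip.
It fails at once if the tall carrier is taken out before the dial is at the standby mark, or the dial is moved away while it is out (height (world z) of tall_carrier above 0.07 m and not (value of joint dial between 0.66 and 0.94 rad)).
It fails at once if the tall carrier is tipped (angle between tall_carrier's own z axis and vertical above 0.4 rad).
It fails at once if the short carrier is lifted or tipped (height (world z) of short_carrier above 0.06 m or angle between short_carrier's own z axis and vertical above 0.3 rad).
It also fails if it takes over 53 s, if anything falls off the work surface, if the arm or the gripper's body presses on something with over 40 N, if the wrist force passes 120 N, or if a joint passes its speed limit or range.

## Working session

There is one attempt and no reset: what is moved stays moved. The work goes in short steps, Python scripts to look and compute and a shell command to move; the robot and the scene stay as the last step left them, time stands still between calls to the robot, and variables do not carry over. Pictures are saved under pics/ and viewed, at most 10 in all, crops included, and the job is handed in when it is done.

```bash
mkdir -p pics; cat > h.py <<'E'
import numpy as np, cv2
from station import bot
def cam(n):
    c=bot.read_camera(n); c['f']=c['pixels'].shape[0]/2/np.tan(np.radians(c['fovy'])/2); return c
def cloud(c):
    v,u=np.mgrid[:420,:560]; d=c['depth']
    p=np.stack([(u-c['cx'])/c['f']*d,(v-c['cy'])/c['f']*d,d],-1)
    P=p@c['pose'][:3,:3].T+c['pose'][:3,3]; P[d==0]=np.nan; return P
def save(im,n): cv2.imwrite('pics/'+n,cv2.cvtColor(im,cv2.COLOR_RGB2BGR))
E
python3 - <<'E'
from h import *
o=bot.get_obs(); print(o)
a=cam('scene'); b=cam('side')
for n,c in(('scene',a),('side',b)):
    np.savez(n+'0.npz',**c); print(n,c['pose'].round(3).tolist(),c['f']); save(c['pixels'],n+'0.png')
E
```

```text
{'t': 0.0, 'q': array([ 1.16089106,  0.47779421,  0.02234296,  1.55645323, -0.01152692,
        1.10931033, -0.08309672]), 'joint_vel': array([ 0.0005158 , -0.00136397, -0.0005944 , -0.00118101,  0.0012298 ,
       -0.00125147, -0.00053306]), 'joint_torque': array([ 3.83260995e-04, -5.96461594e+01,  1.60797402e+00, -2.81201577e+01,
        1.25038682e-02,  9.35111224e-03, -1.29714351e-05]), 'eef_pos': array([ 0.20045327, -0.64392331,  0.23032898]), 'tool_rot': array([-8.97851748e-04,  9.88634620e-01,  1.50335442e-01, -1.94221635e-04]), 'contact_force': array([ 0.82209135, -0.42863048,  0.07152932]), 'torque': array([-0.01873517, -0.01841067,  0.01532155]), 'grasp_force': 0.0, 'gripper_width': 1.0023290505183282}
scene [[-0.698, 0.4, -0.594, 1.07], [0.716, 0.414, -0.562, 0.443], [0.021, -0.817, -0.576, 0.606], [0.0, 0.0, 0.0, 1.0]] 466.6667237150244
side [[-0.863, -0.271, 0.426, 0.287], [-0.505, 0.503, -0.701, 0.436], [-0.025, -0.82, -0.571, 0.488], [0.0, 0.0, 0.0, 1.0]] 387.73227615491044
```

View pics/scene0.png

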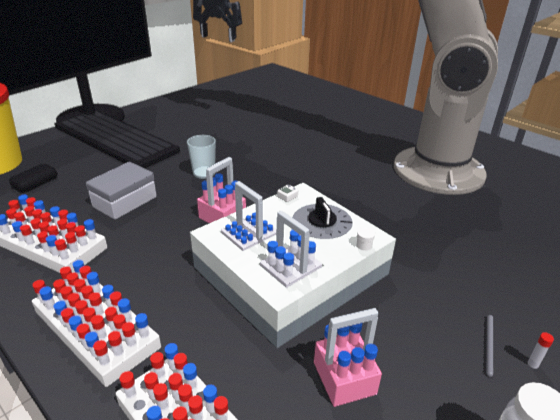

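View pics/side0.png

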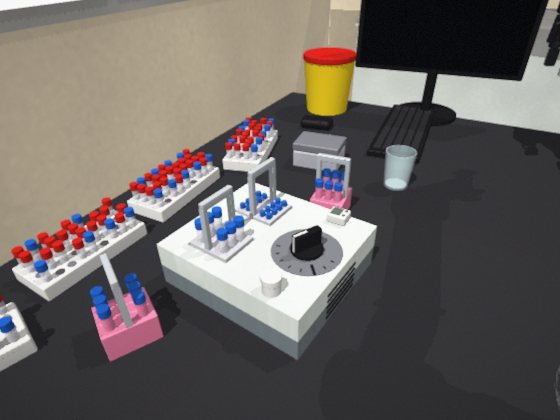

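Candidates for the tall carrier are as follows. Silver block with six tall tubes: scene (291,258), side (220,232). Silver block with short vials: scene (248,228), side (263,205). Pink look-alikes: scene (347,360) and (221,205), side (125,315) and (331,195). I choose the silver one with tall tubes. The dial is at scene (322,215), side (306,243).

```bash
python3 - <<'E'
from h import *
S=[]
crops=[]
for n,box in(('scene',(200,150,400,300)),('side',(170,160,370,310))):
    c=dict(np.load(n+'0.npz')); P=cloud(c); im=c['pixels'].astype(int)
    v,u=np.mgrid[:420,:560]
    near=(u>150)&(u<400)&(v>140)&(v<330)
    z=P[...,2]
    white=near&(abs(z-.085)<.006)&(im.min(-1)>150)
    m=cv2.morphologyEx(white.astype(np.uint8),cv2.MORPH_OPEN,np.ones((3,3)))
    k,l,s,_=cv2.connectedComponentsWithStats(m); i=1+np.argmax(s[1:,4])
    q=P[l==i]; r=cv2.minAreaRect(q[:,:2].astype(np.float32)*1000); print(n,'top',r,np.median(q[:,2]))
    hd=near&(z>.155)&(z<.19)
    k,l,s,_=cv2.connectedComponentsWithStats(hd.astype(np.uint8))
    for j in range(1,k):
        if s[j,4]>40:
            q=P[l==j]; print(' handle',s[j],cv2.minAreaRect(q[:,:2].astype(np.float32)*1000),np.percentile(q[:,2],[2,50,98]).round(4))
    bd=near&(z>.1)&(z<.135)&(im.max(-1)<90)
    k,l,s,_=cv2.connectedComponentsWithStats(bd.astype(np.uint8))
    for j in range(1,k):
        if s[j,4]>40:
            q=P[l==j]; t=q[q[:,2]>.119]; print(' bar',s[j],cv2.minAreaRect(t[:,:2].astype(np.float32)*1000) if len(t)>5 else None,np.percentile(q[:,2],98).round(4))
    x0,y0,x1,y1=box; crops.append(cv2.resize(c['pixels'][y0:y1,x0:x1],(400,300),interpolation=cv2.INTER_CUBIC))
save(np.hstack(crops),'crop.png')
E
```

```text
scene top ((564.3551025390625, -3.7523651123046875), (253.6225128173828, 282.943115234375), 84.23645782470703) 0.08584504167430962
 handle [235 181  28  29 333] ((614.81640625, -67.33145141601562), (70.20216369628906, 12.25750732421875), 85.68341827392578) [0.1558 0.1731 0.179 ]
 handle [277 210  33  33 425] ((625.9495239257812, 49.12773895263672), (68.78880310058594, 12.446483612060547), 85.28516387939453) [0.1556 0.1739 0.1789]
 bar [315 197  12  26 183] ((493.89947509765625, 4.841634750366211), (45.834938049316406, 10.862839698791504), 59.76546096801758) 0.127
side top ((564.8148803710938, -3.97064208984375), (252.8949737548828, 281.4090270996094), 84.39688110351562) 0.08500648321505325
 handle [247 157  28  27 332] ((613.7674560546875, -65.66203308105469), (68.11557006835938, 11.769932746887207), 83.72904205322266) [0.1566 0.1719 0.1778]
 handle [198 185  36  32 452] ((624.1270751953125, 48.865318298339844), (69.20445251464844, 12.115265846252441), 82.77960205078125) [0.156  0.1719 0.1779]
 bar [295 226  27  25 394] ((487.9642639160156, 5.336938858032227), (48.203819274902344, 11.213936805725098), 62.993408203125) 0.1256
```

View pics/crop.png

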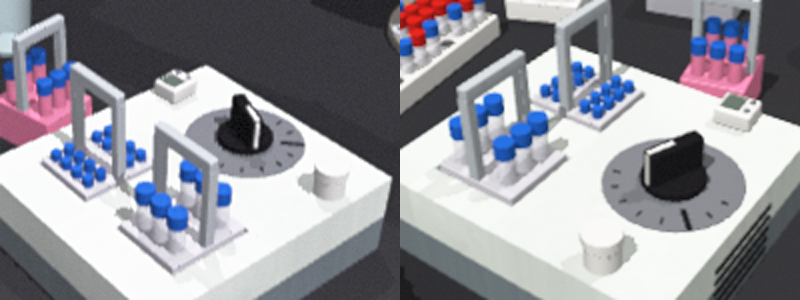

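The crop confirms it: the left block in the side view has six tall tubes, and the other has low vials. The heater centre is (.565,-.004), yaw -5.7°. Handles come out at z≈.17 (expected .170) and about 116 mm apart, as stated. The dial is at about 1.97 rad, with its pointer towards the tall carrier. Next I work out the hover above the dial.

```bash
cat >> h.py <<'E'
from scipy.spatial.transform import Rotation as Ro
def go(x,y,z,yang):
    "rows needed to reach tcp x,y,z with tool y at world angle yang (deg, mod 180)"
    o=bot.get_obs(); w=o['tool_rot']; R=Ro.from_quat([w[1],w[2],w[3],w[0]]).as_matrix()
    a=np.degrees(np.arctan2(R[1,1],R[0,1])); d=(yang-a+90)%180-90
    print('t',round(o['t'],2),'tcp',o['eef_pos'].round(4),'yang',a.round(2),'tilt',np.degrees(np.arccos(-R[2,2])).round(2),'F',o['contact_force'].round(1),'q7',o['q'][6].round(2),'w',round(o['gripper_width'],3))
    print(' cm',(R.T@(np.array([x,y,z])-o['eef_pos'])*100).round(2),'spin',np.radians(-d).round(3))
E
python3 - <<'E'
from h import *
go(.43,-.33,.231,-28.5); go(.4905,.0043,.231,-28.5)
E
```

```text
t 0.1 tcp [ 0.2005 -0.644   0.2304] yang -72.71 tilt 0.09 F [0.1 0.5 0. ] q7 -0.08 w 0.998
 cm [ 3.125e+01 -2.316e+01 -2.000e-02] spin -0.772
t 0.1 tcp [ 0.2005 -0.644   0.2304] yang -72.71 tilt 0.09 F [0.1 0.5 0. ] q7 -0.08 w 0.998
 cm [ 4.696e+01 -5.328e+01  2.000e-02] spin -0.772
```

```bash
python3 -m jog '[[10,-7.5,0,-0.2],[20,-15,0,-0.4],[31,-23,0,-0.6],[31,-23,0,-0.77],[31,-23,0,-0.77],[31,-23,0,-0.77],[31,-23,0,-0.77],[31,-23,0,-0.77],[31,-23,0,-0.77],[31,-23,0,-0.77],[47,-53.3,0,-0.77],[47,-53.3,0,-0.77],[47,-53.3,0,-0.77],[47,-53.3,0,-0.77],[47,-53.3,0,-0.77],[47,-53.3,0,-0.77],[47,-53.3,0,-0.77],[47,-53.3,0,-0.77],[47,-53.3,0,-0.77],[47,-53.3,0,-0.77]]' -1 40
python3 - <<'E'
from h import *
go(.4905,.0043,.231,-28.5)
c=cam('wrist'); np.savez('w1.npz',**c); save(c['pixels'],'w1.png'); print(c['pose'].round(3).tolist())
E
```

```text
t: 1.77
eef_pos: [0.4912, 0.0082, 0.2314]
tool_rot: [-0.001, 0.858, 0.514, 0.0]
contact_force: [-0.8, -0.5, -0.8]
gripper_width: 0.999
grasp_force: 0.0
t 1.77 tcp [0.4912 0.0082 0.2314] yang -28.18 tilt 0.09 F [-0.8 -0.5 -0.8] q7 -0.75 w 0.999
 cm [-0.38  0.12  0.03] spin 0.006
[[0.881, -0.452, -0.139, 0.527], [-0.473, -0.842, -0.259, 0.075], [-0.0, 0.294, -0.956, 0.374], [0.0, 0.0, 0.0, 1.0]]
```

View pics/w1.png

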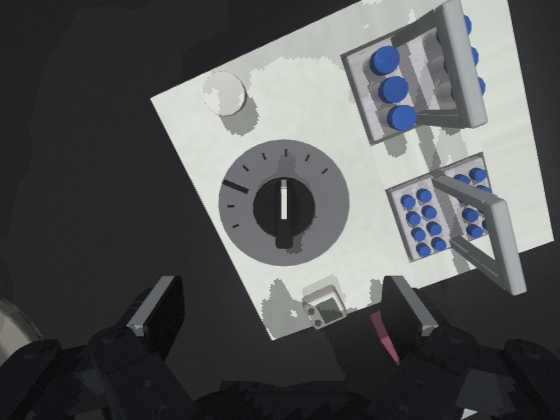

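The wrist view shows the dial bar upright at (284,212), its pointer line at (284,200), and the standby mark at (234,186). The tall carrier is at upper right and the short one below it. I'll measure the dial's axis, bar and mark here.

```bash
python3 - <<'E'
from h import *
c=dict(np.load('w1.npz')); P=cloud(c); im=c['pixels'].astype(int); z=P[...,2]
g=im.max(-1); v,u=np.mgrid[:420,:560]
box=(u>210)&(u<360)&(v>130)&(v<275)
r=lambda q:cv2.minAreaRect((q[:,:2]*1000).astype(np.float32))
t=P[box&(z>.119)&(z<.132)]; print('bar',r(t),np.median(t[:,2]),len(t))
m=P[(u>218)&(u<252)&(v>174)&(v<198)&(g<60)]; print('mark',r(m),np.median(m[:,2]),m.mean(0),len(m))
w=P[(u>270)&(u<298)&(v>172)&(v<225)&(im.min(-1)>150)]; print('pointer',r(w),np.median(w[:,2]))
pl=(box&(g<140)&(z>.07)&(z<.1)).astype(np.uint8)
cn=max(cv2.findContours(pl,cv2.RETR_EXTERNAL,cv2.CHAIN_APPROX_NONE)[0],key=cv2.contourArea)[:,0]
q=P[cn[:,1],cn[:,0]]; q=q[np.isfinite(q[:,0])]; print('plate',cv2.fitEllipse((q[:,:2]*1000).astype(np.float32)))
for n,(a,b,e,f) in {'tall':(420,490,0,130),'short':(430,530,165,300)}.items():
    h=P[(u>a)&(u<b)&(v>e)&(v<f)&(z>.165)&(z<.19)]; print(n,r(h),np.percentile(h[:,2],[5,50,95]))
E
```

```text
bar ((490.3124694824219, 4.309196472167969), (50.371116638183594, 13.335976600646973), 62.164772033691406) 0.12517325493094622 1077
mark ((461.6523742675781, 39.00728988647461), (4.494472026824951, 21.714092254638672), 37.792686462402344) nan [nan nan nan] 124
pointer ((496.17755126953125, 15.24891471862793), (24.198022842407227, 3.78256893157959), 61.93548583984375) nan
plate ((490.08184814453125, 3.659985303878784), (113.9307632446289, 114.20601654052734), 148.3091583251953)
tall ((624.5872192382812, 48.54930114746094), (67.99629974365234, 11.093671798706055), 84.66229248046875) [0.16719337 0.17677441 0.1783585 ]
short ((613.8871459960938, -66.48053741455078), (68.84163665771484, 11.556987762451172), 84.426025390625) [0.16680116 0.17663583 0.17807536]
```

```bash
python3 - <<'E'
from h import *
go(.4902,.004,.100,-27.9)
E
```

```text
t 1.82 tcp [0.4909 0.0053 0.2311] yang -28.39 tilt 0.03 F [-0.5 -0.3 -0.2] q7 -0.75 w 0.998
 cm [-1.500e-01  1.000e-02  1.311e+01] spin -0.009
```

```bash
python3 -m jog '[[-0.1,0,2,-0.01],[-0.1,0,5,-0.01],[-0.1,0,8,-0.01],[-0.1,0,10,-0.01],[-0.1,0,12,-0.01],[-0.1,0,13,-0.01],[-0.1,0,13,-0.01],[-0.1,0,13,-0.01],[-0.1,0,13,-0.01]]' -1 40
python3 -c "
from h import *
go(.4902,.004,.100,-27.9)"
python3 -m jog '[[0,0,0,0],[0,0,0,0],[0,0,0,0],[0,0,0,0],[0,0,0,0],[0,0,0,0],[0,0,0,0],[0,0,0,0],[0,0,0,0],[0,0,0,0],[0,0,0,0],[0,0,0,0]]' 1 40
python3 -c "
from h import *
go(.4902,.004,.100,-27.9)"
```

```text
t: 2.57
eef_pos: [0.4914, 0.0026, 0.1023]
tool_rot: [0.001, 0.858, 0.514, 0.001]
contact_force: [0.0, 0.7, 0.3]
gripper_width: 1.003
grasp_force: 0.0
t 2.57 tcp [0.4914 0.0026 0.1023] yang -28.08 tilt 0.1 F [0.  0.7 0.3] q7 -0.87 w 1.003
 cm [ 0.07 -0.17  0.23] spin -0.003
t: 3.57
eef_pos: [0.4901, 0.0035, 0.1016]
tool_rot: [-0.0, 0.857, 0.515, -0.0]
contact_force: [-2.6, 1.1, 5.7]
gripper_width: 0.158
grasp_force: 41.3
t 3.57 tcp [0.4901 0.0035 0.1016] yang -28.0 tilt 0.05 F [-2.6  1.1  5.7] q7 -0.87 w 0.158
 cm [ 0.05 -0.01  0.16] spin -0.002
```

The bar is gripped at about 13.4 mm. Next, turn 1.16 rad anticlockwise.

```bash
python3 -m jog '[[0,0,0,-0.08],[0,0,0,-0.16],[0,0,0,-0.24],[0,0,0,-0.32],[0,0,0,-0.4],[0,0,0,-0.48],[0,0,0,-0.56],[0,0,0,-0.64],[0,0,0,-0.72],[0,0,0,-0.8],[0,0,0,-0.88],[0,0,0,-0.96],[0,0,0,-1.04],[0,0,0,-1.1],[0,0,0,-1.16],[0,0,0,-1.16],[0,0,0,-1.16],[0,0,0,-1.16],[0,0,0,-1.16],[0,0,0,-1.16]]'
python3 -c "
from h import *
go(.4902,.004,.100,38.5)"
```

```text
t: 5.23
eef_pos: [0.49, 0.0036, 0.1016]
tool_rot: [-0.0, 0.435, 0.901, -0.0]
contact_force: [-3.6, 1.0, 6.8]
gripper_width: 0.153
grasp_force: 41.5
t 5.23 tcp [0.49   0.0036 0.1016] yang 38.47 tilt 0.06 F [-3.6  1.   6.8] q7 0.14 w 0.153
 cm [0.02 0.04 0.16] spin -0.001
```

Now open, rise 13 cm and look at the dial.

```bash
python3 -m jog '[[0,0,0,0],[0,0,0,0],[0,0,0,0],[0,0,0,0],[0,0,0,0],[0,0,0,0],[0,0,0,0],[0,0,0,0],[0,0,-2,0],[0,0,-5,0],[0,0,-9,0],[0,0,-13,0],[0,0,-13,0],[0,0,-13,0],[0,0,-13,0],[0,0,-13,0]]' -1
python3 - <<'E'
from h import *
c=cam('wrist'); np.savez('w2.npz',**c); save(c['pixels'],'w2.png'); P=cloud(c); z=P[...,2]
r=lambda q:cv2.minAreaRect((q[:,:2]*1000).astype(np.float32))
d=np.hypot(P[...,0]-.49,P[...,1]-.004)
t=P[(d<.04)&(z>.119)&(z<.132)]; print('bar',r(t),len(t))
g=c['pixels'].max(-1); m=P[(d>.034)&(d<.056)&(abs(z-.085)<.008)&(g<60)]; print('mark',r(m),len(m))
go(.6246,.0487,.231,-5.5)
E
```

```text
t: 6.57
eef_pos: [0.4896, 0.0029, 0.2301]
tool_rot: [-0.001, 0.435, 0.9, -0.001]
contact_force: [-0.6, -0.6, 0.2]
gripper_width: 0.999
grasp_force: 0.0
bar ((489.4958801269531, 4.4071044921875), (13.439974784851074, 49.75960159301758), 38.62654113769531) 1118
mark ((487.67547607421875, 31.343875885009766), (96.63117980957031, 41.26935577392578), 4.404407024383545) 191
t 6.62 tcp [0.4896 0.003  0.23  ] yang 38.45 tilt 0.15 F [-0.2  0.2 -0.5] q7 0.32 w 1.0
 cm [-4.82 13.42 -0.13] spin 0.767
```

View pics/w2.png

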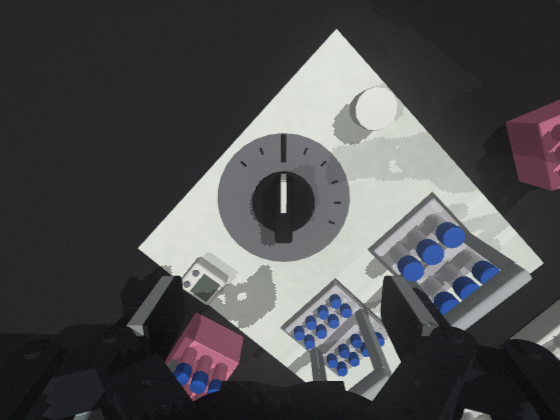

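The dial now stands at the mark: the pointer line at (283,190) is in line with the long mark at (283,148), and the bar is at 128.6°. Next is the hover over the tall handle.

```bash
python3 -m jog '[[-1.2,3.3,-0.5,0.12],[-2.4,6.7,-0.5,0.24],[-3.6,10,-0.5,0.36],[-4.8,13.4,-0.5,0.48],[-4.8,13.4,-0.5,0.6],[-4.8,13.4,-0.5,0.7],[-4.8,13.4,-0.5,0.77],[-4.8,13.4,-0.5,0.77],[-4.8,13.4,-0.5,0.77],[-4.8,13.4,-0.5,0.77],[-4.8,13.4,-0.5,0.77]]'
python3 - <<'E'
from h import *
c=cam('wrist'); P=cloud(c); z=P[...,2]
d=np.hypot(P[...,0]-.6246,P[...,1]-.0487)
t=P[(d<.045)&(z>.165)&(z<.19)]; print('handle',cv2.minAreaRect((t[:,:2]*1000).astype(np.float32)),np.percentile(t[:,2],[5,50,95]),len(t))
go(.6246,.0487,.151,-5.5)
E
```

```text
t: 7.53
eef_pos: [0.6251, 0.0488, 0.2359]
tool_rot: [-0.0, 0.741, 0.672, -0.0]
contact_force: [0.6, -0.1, 0.0]
gripper_width: 0.999
grasp_force: 0.0
handle ((625.3358154296875, 48.86297607421875), (68.01470947265625, 9.794088363647461), 84.19587707519531) [0.17529191 0.17716933 0.17828444] 1612
t 7.58 tcp [0.6251 0.0488 0.2361] yang -5.62 tilt 0.02 F [ 0.3 -0.3 -0.2] q7 -0.52 w 0.998
 cm [-0.01 -0.05  8.51] spin -0.002
```

```bash
python3 -m jog '[[0,0,2,0],[0,0,4,0],[0,0,6,0],[0,0,7.5,0],[0,0,8.5,0],[0,0,8.5,0],[0,0,8.5,0],[0,0,8.5,0]]' -1 70
python3 -m jog '[[0,0,0,0],[0,0,0,0],[0,0,0,0],[0,0,0,0],[0,0,0,0],[0,0,0,0],[0,0,0,0],[0,0,0,0],[0,0,0,0],[0,0,0,0],[0,0,0,0],[0,0,0,0]]' 1 70
python3 -c "
from h import *
go(.625,.0487,.276,-5.7)"
```

```text
t: 8.25
eef_pos: [0.6261, 0.0492, 0.1524]
tool_rot: [0.0, 0.741, 0.671, 0.001]
contact_force: [0.3, -0.3, -0.2]
gripper_width: 0.996
grasp_force: 0.0
t: 9.25
eef_pos: [0.6252, 0.049, 0.1515]
tool_rot: [0.0, 0.741, 0.671, -0.0]
contact_force: [-3.1, 0.4, 6.2]
gripper_width: 0.1
grasp_force: 69.4
t 9.25 tcp [0.6252 0.049  0.1515] yang -5.67 tilt 0.01 F [-3.1  0.4  6.2] q7 -0.57 w 0.1
 cm [ -0.03  -0.02 -12.45] spin 0.001
```

```bash
python3 -m jog '[[0,0,-0.3,0],[0,0,-0.8,0],[0,0,-1.4,0],[0,0,-2,0],[0,0,-2.8,0],[0,0,-3.6,0],[0,0,-4.4,0],[0,0,-5.2,0],[0,0,-6,0],[0,0,-6.8,0],[0,0,-7.6,0],[0,0,-8.4,0],[0,0,-9.2,0],[0,0,-10,0],[0,0,-10.8,0],[0,0,-11.4,0],[0,0,-11.9,0],[0,0,-12.2,0],[0,0,-12.4,0],[0,0,-12.5,0]]'
python3 -m jog '[[0,0,0,0],[0,0,0,0],[0,0,0,0],[0,0,0,0],[0,0,0,0],[0,0,0,0],[0,0,0,0],[0,0,0,0],[0,0,0,0],[0,0,0,0],[0,0,0,0],[0,0,0,0],[0,0,0,0],[0,0,0,0],[0,0,0,0],[0,0,0,0],[0,0,0,0],[0,0,0,0],[0,0,0,0],[0,0,0,0]]'
python3 -m jog '[[0,0,0,0],[0,0,0,0],[0,0,0,0],[0,0,0,0],[0,0,0,0],[0,0,0,0],[0,0,0,0],[0,0,0,0],[0,0,0,0],[0,0,0,0],[0,0,0,0],[0,0,0,0],[0,0,0,0],[0,0,0,0],[0,0,0,0],[0,0,0,0],[0,0,0,0],[0,0,0,0],[0,0,0,0],[0,0,0,0]]'
python3 - <<'E'
from h import *
save(np.hstack([cv2.resize(cam(n)['pixels'],(400,300),interpolation=cv2.INTER_AREA) for n in('scene','side')]),'end.png')
E
```

```text
t: 10.92
eef_pos: [0.6253, 0.0489, 0.2764]
tool_rot: [-0.0, 0.741, 0.671, -0.0]
contact_force: [0.1, -0.1, -5.3]
gripper_width: 0.101
grasp_force: 68.3
t: 12.58
eef_pos: [0.6253, 0.0489, 0.2763]
tool_rot: [0.0, 0.741, 0.671, 0.0]
contact_force: [0.3, 0.0, -4.6]
gripper_width: 0.101
grasp_force: 68.3
t: 14.25
eef_pos: [0.6253, 0.0489, 0.2763]
tool_rot: [0.0, 0.741, 0.671, -0.0]
contact_force: [0.3, -0.6, -4.6]
gripper_width: 0.104
grasp_force: 68.3
```

View pics/end.png

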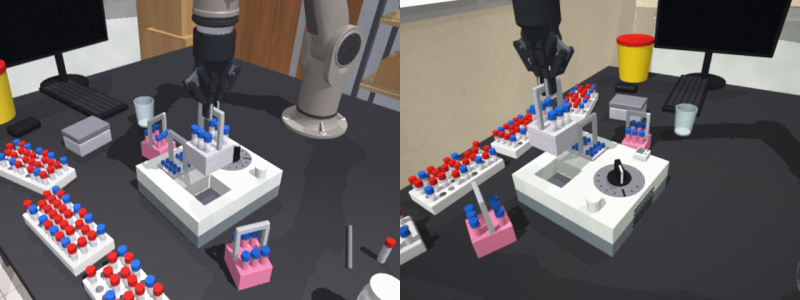

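The tall carrier hangs level in the fingers (scene (210,147), side (558,130)) above its empty well. The short carrier is still seated, and the dial pointer is at the mark. The wrist load of 4.6 N fits the carrier's weight, and the hold has lasted 3.3 s.

```bash
python3 -c "
from station import bot
print(bot.hand_in())"
```

```text
the job is handed in; nothing more can be done
None
```

I turned the dial down to the standby mark, then lifted the tall carrier by its handle; it is held level and still about 8 cm above the heater, and the job is handed in (no verdict was returned).

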